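# Take the wheel off the foot grinder: left-hand knob, slotted washer, wheel

### The arm

A 6-joint arm with a two-finger parallel gripper is mounted at the origin on a cart in front of the work surface, level with it; the furniture and walls round the work are solid. World frame = base frame: x ahead of the robot, y to its left, z up, the work surface at z = 0. Lengths are in m, angles in rad, forces in N, time in s.
With the tool pointing down it reaches from about 0.3 to 0.775 m from the base axis. Payload 14.6 kg.
Tool frame: the origin (TCP) lies on the centre line of the jaws, within the pads' length; the fingertips stand 19 mm ahead of it and the grasp point (between the pads) is the TCP; y points along the fingers, x is the direction in which the jaws open and shut, and the axes are right-handed (so a half turn about y gives the same grasp; the last joint's range is limited). The gripper opens to 94 mm and grips with 3 to 60 N. Pads are 16 mm wide; open, the fingers measure 119 mm over their backs; the gripper's body (75 mm by 177 mm) begins 78 mm behind the grasp point.
Start: joints at [1.202, 0.3, 1.521, -0, 1.321, -0.067], TCP at [0.163, 0.525, 0.224] pointing down, gripper open.
Joint ranges: [-3.03, 3.03], [-0.79, 2.21], [0.23, 2.52], [-1.04, 4.18], [0, 3.07], [-2.55, 2.55]. Speed limits (rad/s): [2.22, 2.22, 2.57, 3.14, 3.14, 3.14].

### API

Orientations are given as [roll, pitch, yaw] about the fixed x, y, z axes, in that order (R = Rz(yaw) Ry(pitch) Rx(roll)).
In Python, from station import ctrl, optics gives the robot as it stands.
- The arm moves only by the tool jog_arm, never from a script. Its argument "targets" is a list of rows, each a list of 3 entries, a list of its own where there are three numbers: the finger opening in cm, from 0 to 9.4, then the shift along the tool's x, y, z in cm, then the turn about the tool's y in rad. A call has 1 to 10 rows; each row is the pose to reach, as a shift and turn from the pose commanded when the call began, along the tool's axes at that moment; what a row does not reach only later rows make up. A row lasts 1/10 s, in which the tool goes at most 50 mm and 8.59 degrees, less where a joint would pass 70% of its speed; a pose out of reach is approached as far as the arm can. A call with a gripper value outside its range is refused whole. The fingers move at their own pace and stop on an object; "grip_force" is the grip in N (left out, the last holds). Time passes only in rows, so rows that repeat a pose let the fingers close. It gives the time, the measured TCP pose, the force and the opening at its end, in the units of the state.
- ctrl.get_obs(): the state, without advancing time (a new reading comes with each control period).
- optics.camera(name): name is "scene" or "top" or "wrist"; returns a dict with "img" (384x512x3 uint8, red, green, blue), "range_z" (384x512 float32, m along the optical axis (not along the pixel's ray), 0 where there is no reading), "camera_matrix" (3x3 intrinsics, pixels), "world_to_cam" (4x4, takes a point from world to camera coordinates); the wrist camera has in their place "mount" (4x4, takes a point from camera to tool coordinates, whose origin is the TCP and whose axes are the tool frame's). Camera axes: x right, y up, looking along -z (the intrinsics and any distortion apply to the point x, -y, -z); pixel columns grow to the right and rows downward; lengths in m; the calibration is good to about 2 mm. A picture is of the moment at which its call begins: read the wrist's pose just before it.
- ctrl.hand_in(): hands the job in, once; it reports no verdict.
The state is a dict: "time_s": time; "qpos": joint angles; "joint_vel": joint speeds; "tau": joint torques, N m; "ee_pos": TCP position; "eef_rot": TCP orientation; "force": force on the tool from outside, world axes, zero at the start; "moment": the same for the moment, N m; "grip_width": finger opening in m.
Only numpy, scipy, OpenCV 4.12 (cv2) and the standard library are available. Lean on these libraries where they do the work, as an engineer would, in place of code of your own. Each camera call takes 0.05 s, during which the arm holds its last target. There are 200 camera calls.

### The job

The worn wheel has to come off the foot grinder, which runs clockwise, so its black star knob has a left-hand thread: loosen the knob by turning it clockwise, feeling for the moment the pinch on the slotted brass washer under it lets go and stopping there, before the knob jams against the copper keeper ring at the top of the spindle. Only once the washer is loose, draw it out sideways by its tongue (never drag it while it is still pinched), then lift the wheel straight up over the knob. Lay the washer and the wheel flat, side by side and gently, on the wooden ware board, wheel hub up, and leave the cup, the mould and the clay lump where they are.

Things in the scene. Friction and masses are not known exactly. Their poses are not given: they have to be found in the camera images.
- grinder: Squat round foot grinder, dark green, 150 mm across, fixed and upright on the bench. Origin: centre of its underside on the spindle axis, z up. Stacked on the axis: housing (to 53 mm), black rubber drive pad 88 mm across, wheel, slotted washer, star knob, keeper ring, spindle head. The 12 mm spindle and the housing do not turn. The knob itself is not in the readings.
- spindle (a point): Fixed point on the spindle axis 112 mm above the bench: underside of the knob when fully down; it starts 0 to 2.5 mm higher. Black knob, 6 lobes, 37.6 mm across, 20 mm tall (lowest 4 mm a 33 mm steel collar), captive. Left-hand thread: clockwise from above raises it 1.27 mm per rad; it stays where it is left. Grip it with the fingertips 3 to 5 mm above this point.
- pad (a point): Fixed point on the axis 66 mm above the bench, near the top of the springy pad, which pushes wheel and washer up against the knob: 15 to 70 N at the start, about 16 N less per mm the knob rises. Pad wear is hidden: 0.6 to 3.4 rad of turning frees the washer. Resistance to turning (up to 0.3 N m) fades with the pinch; it can hardly be felt (under 0.02 N m) some 0.5 rad before the washer is quite free.
- spindle_head (a point): Centre of the underside of the steel spindle head (18 mm across, 2 mm thick), 140.5 mm above the bench. It traps the keeper ring: the knob meets the ring, and jams if turned on, 0.6 rad or more after the washer is free. All of this passes through the wheel's bore.
- washer: Brass slotted washer 6 mm thick, 0.09 kg. Origin on its underside, on the axis while in place. Plate 40 mm wide (y), x -24 to +26 mm, with a 15 mm slot from the -x end to x = 7.5 mm. Tongue 12 mm wide, x +26 to +65 mm: grip it across y; 26 mm of air under it. Hub cheeks guide it: draw along its +x, clear of the knob after 45 mm. +x points roughly to the robot.
- wheel: Grey abrasive disc 120 mm across, 14 mm thick, with an aluminium hub 64 mm across standing 26 mm above it; 44 mm bore right through, 3 mm clear of the knob all round. Origin: centre of its underside; hub top at z = 40 mm. A 41 mm boss, 10 mm high, centres it. It rises up to 4 mm as the knob is loosened; grip the hub across. Knob and spindle stand up to 36 mm above the hub. 0.45 to 0.65 kg.
- keeper: Copper keeper ring, 20 mm across, 3.5 mm tall, loose round the spindle between the top of the knob and the spindle head. Origin: centre of its underside. Must not be jammed.
- ware_board: Wooden ware board lying on the bench, fixed, 160 mm (its x) by 260 mm (its y) and 22 mm thick: top at z = 22 mm. Origin: centre of its underside.
- bisque_cup: White bisque cup, 68 mm across, 76 mm tall, standing loose. Origin: centre of its underside. Leave alone.
- mould_small_2: Two-part plaster mould, 85 x 68 x 57 mm, standing loose. Origin: centre of its underside. Leave alone.
- clay_lump_2: Grey lump of leather-hard clay, 62 x 59 x 42 mm, lying loose. Origin: centre of its underside. Leave alone.
Mind the look-alikes: they are no part of the job. There is more than one size of the washer; the job needs the middle-sized.

How it is judged:
On the way, in this order (a step that is already met when the one before it is completed fails the run):
1. the knob is loosened: the washer is still in its place round the spindle but no longer pinched under the knob (contact force between washer and grinder below 5 N and horizontal distance between washer and spindle below 0.01 m), for 0.2 s.
2. the washer is drawn off the spindle (horizontal distance between washer and spindle above 0.045 m), for 0.1 s.
3. the wheel is lifted off over the knob and carried away (horizontal distance between wheel and spindle above 0.09 m), for 0.1 s.
At the end, for the whole second after the job is handed in: Wheel and washer both lie flat and at rest on the ware board, not on each other: the wheel hub up, its centre at least 35 mm inside every edge of the board; the washer's slot centre over the board (z of wheel in the frame of ware_board between 0.018 and 0.027 m and x of wheel in the frame of ware_board between -0.045 and 0.045 m and y of wheel in the frame of ware_board between -0.095 and 0.095 m and angle between wheel's own z axis and vertical below 0.1 rad and z of washer in the frame of ware_board between 0.018 and 0.031 m and x of washer in the frame of ware_board between -0.08 and 0.08 m and y of washer in the frame of ware_board between -0.13 and 0.13 m and (angle between washer's own z axis and vertical below 0.15 rad or angle between washer's own z axis and vertical above 2.99 rad) and linear speed of each of wheel, washer below 0.02 m/s); the robot touches nothing.
It fails at once if the knob is tightened instead of loosened (the washer is pinched harder than it ever is at the start: over 90 N) (contact force between washer and grinder above 90 N).
It fails at once if the knob is jammed against the keeper ring (contact force between keeper and grinder above 50 N).
It fails at once if the washer is dragged while it is still pinched under the knob (horizontal distance between washer and spindle above 0.006 m and contact force between washer and grinder above 20 N).
It fails at once if the wheel or the washer is dropped or banged on the ware board (contact force between wheel and ware_board above 60 N or contact force between washer and ware_board above 40 N).
It fails at once if the cup, the mould or the clay lump is moved by more than 2 cm (distance of any of bisque_cup, mould_small_2, clay_lump_2 from where it was at the start of the episode above 0.02 m).
It also fails if it takes over 72 s, if anything falls off the work surface, if the arm or the gripper's body presses on something with over 40 N, if the wrist force passes 120 N, or if a joint passes its speed limit or range.

## Working session

There is one attempt and no reset: what is moved stays moved. The work goes in short steps, Python scripts to look and compute and a tool call to move; the robot and the scene stay as the last step left them, time stands still between calls to the robot, and variables do not carry over. Pictures are saved under pics/ and viewed, about 8 in all and at most 12, crops included, and the job is handed in when it is done.

Besides the shell and the picture viewer there is one more tool, called after ">>>" as name([rows], argument=value, ...), one row to a line, values as JSON. jog_arm: Moves the arm, as the interface text tells. Its arguments: {"type":"object","properties":{"targets":{"type":"array","items":{"type":"array"}},"grip_force":{"type":"number"}},"required":["targets"]}

```bash
mkdir -p pics
cat > h.py <<'E'
import numpy as np, cv2
from station import ctrl, optics
from scipy.spatial.transform import Rotation as R
def Tt():
    o=ctrl.get_obs(); T=np.eye(4); T[:3,:3]=R.from_euler('xyz',o['eef_rot']).as_matrix(); T[:3,3]=o['ee_pos']; return T
def shot(n):
    T=Tt() if n=='wrist' else None
    d=optics.camera(n); d['c2w']=T@d['mount'] if n=='wrist' else np.linalg.inv(d['world_to_cam']); return d
def cloud(d):
    K=d['camera_matrix']; z=d['range_z']; v,u=np.mgrid[:z.shape[0],:z.shape[1]]
    P=np.stack([(u-K[0,2])/K[0,0]*z,-(v-K[1,2])/K[1,1]*z,-z],-1)
    W=P@d['c2w'][:3,:3].T+d['c2w'][:3,3]; W[z==0]=np.nan; return W
def onplane(d,u,v,h):
    K=d['camera_matrix']; r=d['c2w'][:3,:3]@np.array([(u-K[0,2])/K[0,0],-(v-K[1,2])/K[1,1],-1]); o=d['c2w'][:3,3]
    return o+r*(h-o[2])/r[2]
def save(d,n): cv2.imwrite('pics/'+n,d['img'][:,:,::-1])
E
python3 - <<'E'
from h import *
print(ctrl.get_obs())
ims=[]
for n in('scene','top','wrist'):
    d=shot(n); np.save(n+'.npy',d,allow_pickle=True); ims.append(d['img']); print(n,d.keys(),d['camera_matrix'].tolist(),d['c2w'].round(3).tolist())
save({'img':ims[0]},'s0.png')
a=np.hstack(ims[1:]);cv2.imwrite('pics/tw0.png',cv2.resize(a,(800,300))[:,:,::-1])
save({'img':ims[1]},'t0.png')
E
```

```text
{'time_s': 0.0, 'qpos': array([ 1.20239908e+00,  3.00460862e-01,  1.52159901e+00, -3.90944176e-05,
        1.32072029e+00, -6.65790850e-02]), 'joint_vel': array([-2.56267601e-05, -1.75397212e-03,  1.66257476e-03,  1.07750186e-03,
        6.40711907e-04, -2.38557082e-04]), 'tau': array([-3.32076461e-04, -5.31809556e+01, -3.52738738e+01,  7.07636238e-02,
        2.44671892e-02, -7.56633949e-05]), 'ee_pos': array([0.16340038, 0.52490077, 0.22388436]), 'eef_rot': array([-1.57075511e+00,  1.18739349e-03,  1.26898789e+00]), 'force': array([0.70310417, 0.79080751, 0.32512994]), 'moment': array([0.0378529 , 0.02393556, 0.00608847]), 'grip_width': 0.0939864804911677}
scene dict_keys(['img', 'range_z', 'camera_matrix', 'world_to_cam', 'c2w']) [[369.6915336528466, 0.0, 248.79063151100456], [0.0, 369.6915336528466, 193.40767411557408], [0.0, 0.0, 1.0]] [[0.662, 0.437, -0.609, -0.038], [-0.749, 0.389, -0.536, -0.631], [0.003, 0.811, 0.586, 0.724], [0.0, 0.0, 0.0, 1.0]]
top dict_keys(['img', 'range_z', 'camera_matrix', 'world_to_cam', 'c2w']) [[398.4153902772825, 0.0, 258.43871668828103], [0.0, 398.4153902772825, 193.04965787035673], [0.0, 0.0, 1.0]] [[-0.023, 0.988, -0.151, 0.43], [-1.0, -0.024, -0.005, -0.055], [-0.009, 0.151, 0.989, 1.287], [0.0, 0.0, 0.0, 1.0]]
wrist dict_keys(['img', 'range_z', 'camera_matrix', 'mount', 'c2w']) [[296.7602967026032, 0.0, 255.19554744550496], [0.0, 296.7602967026032, 187.75938945339857], [0.0, 0.0, 1.0]] [[0.297, -0.927, -0.231, 0.098], [0.955, 0.288, 0.073, 0.546], [-0.001, -0.242, 0.97, 0.386], [0.0, 0.0, 0.0, 1.0]]
```

View pics/t0.png

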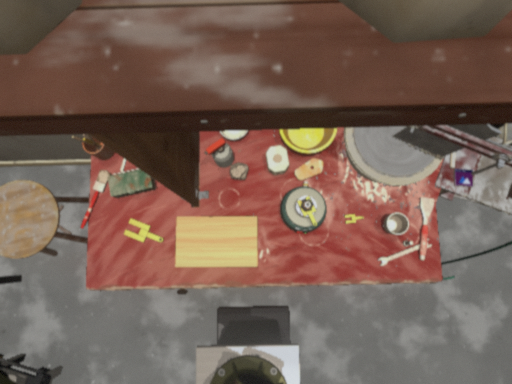

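View pics/s0.png

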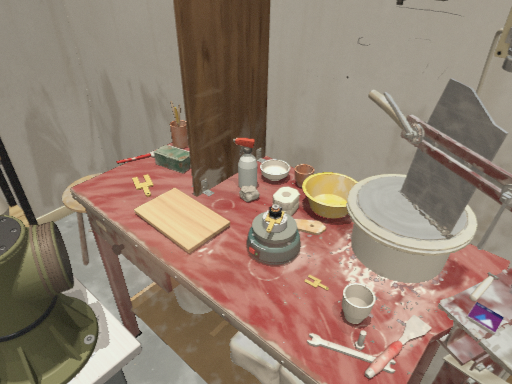

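The top view shows the board at about (216,242) and the grinder at (304,208) with its tongue pointing towards (314,222). The mould is at (277,158), the clay at (240,172) and the cup at (396,224). Two look-alike washers lie at (143,231) and (354,218). An overhead shelf and a post stand to the rear left.

```bash
python3 - <<'E'
from h import *
d=np.load('top.npy',allow_pickle=True).item(); W=cloud(d); hsv=cv2.cvtColor(d['img'],cv2.COLOR_RGB2HSV)
p=lambda u,v:W[v,u].round(3)
print('bench',p(300,260),'post',[p(u,v) for u,v in((195,200),(190,185),(195,150),(150,150))],'shelf',p(300,110),p(300,40))
# board
m=(hsv[...,0]>10)&(hsv[...,0]<30)&(hsv[...,1]>60)&(hsv[...,2]>120); b=m.copy(); b[:, :165]=0; b[:,265:]=0; b[:205]=0
c=max(cv2.findContours(b.astype('uint8'),0,1)[0],key=cv2.contourArea); r=cv2.minAreaRect(c)
q=np.array([onplane(d,u,v,.022) for u,v in cv2.boxPoints(r)]); print('board',q.round(3).tolist(),q.mean(0).round(4))
e=q[1]-q[0],q[2]-q[1]; print([ (np.linalg.norm(x).round(3),np.degrees(np.arctan2(x[1],x[0])).round(1)) for x in e])
# grinder wheel: points with height
s=W[180:235,275:335].reshape(-1,3); s=s[~np.isnan(s).any(1)]
for lo,hi in((.04,.06),(.068,.085),(.1,.125),(.125,.16)):
    k=s[(s[:,2]>lo)&(s[:,2]<hi)]; print(lo,len(k),k.mean(0).round(4) if len(k) else '', k.min(0).round(3),k.max(0).round(3))
y=m[180:235,275:335]; k=W[180:235,275:335][y]; print('washer',len(k),k.mean(0).round(3)); pc=np.linalg.svd((k-k.mean(0))[:,:2],full_matrices=False)[2][0]; print('dir',pc)
for n,(u,v) in dict(cup=(396,224),mould=(277,158),clay=(240,172),spray=(222,155)).items(): print(n,p(u,v))
E
python3 - <<'E'
import cv2,numpy as np
a=cv2.imread('pics/t0.png')[185:235,275:335]; b=cv2.imread('pics/s0.png')[195:270,235:315]
cv2.imwrite('pics/z0.png',np.hstack([cv2.resize(a,(400,400),interpolation=2),cv2.resize(b,(400,400),interpolation=2)]))
E
```

```text
bench [ 0.408 -0.176 -0.005] post [array([0.602, 0.15 , 0.054]), array([0.634, 0.15 , 0.144]), array([0.761, 0.15 , 0.058]), array([0.628, 0.151, 0.56 ])] shelf [ 0.579 -0.099  0.885] [ 0.653 -0.101  0.894]
board [[0.556, 0.219, 0.022], [0.55, -0.048, 0.022], [0.39, -0.045, 0.022], [0.396, 0.218, 0.022]] [0.473  0.0861 0.022 ]
[(np.float64(0.268), np.float64(-91.4)), (np.float64(0.16), np.float64(178.7))]
0.04 370 [ 0.5519 -0.1752  0.0489] [ 0.494 -0.259  0.04 ] [ 0.636 -0.118  0.06 ]
0.068 769 [ 0.5686 -0.1864  0.0805] [ 0.51  -0.248  0.07 ] [ 0.627 -0.129  0.085]
0.1 287 [ 0.5594 -0.1908  0.1104] [ 0.511 -0.22   0.1  ] [ 0.599 -0.157  0.124]
0.125 110 [ 0.5678 -0.1884  0.1356] [ 0.551 -0.207  0.127] [ 0.586 -0.172  0.148]
washer 122 [ 0.581 -0.199  0.083]
dir [-0.98245686  0.18649   ]
cup [ 0.515 -0.485  0.012]
mould [ 0.73  -0.11   0.053]
clay [0.69  0.009 0.04 ]
spray [0.728 0.058 0.116]
```

View pics/z0.png

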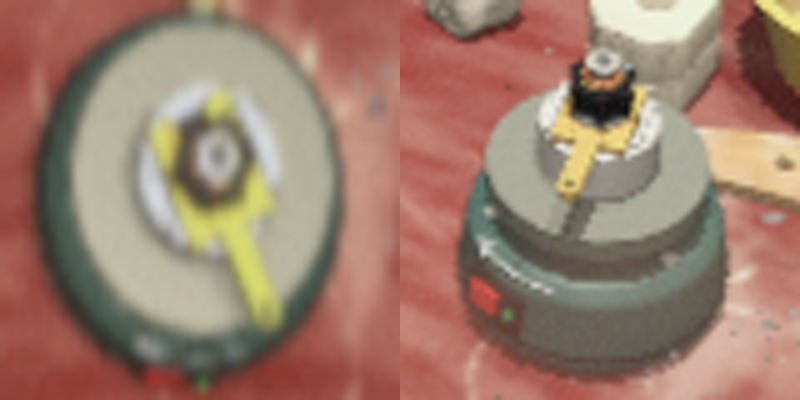

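```bash
cat >> h.py <<'E'
def jog(pos,yaw):
    T=Tt(); y0=np.arctan2(T[1,0],T[0,0]); s=T[:3,:3].T@(np.array(pos)-T[:3,3])*100
    print('shift cm',s.round(2),'turn',round(y0-yaw,3),'now',T[:3,3].round(4),'yaw',round(y0,3))
E
python3 -c "
from h import *
jog([.56,-.188,.27],1.7)"
```

```text
shift cm [-56.29  -4.55 -59.06] turn -0.431 now [0.1634 0.525  0.224 ] yaw 1.269
```

>>> jog_arm([
  [9.4,[-14,-4.5,-15],-0.1],
  [9.4,[-28,-4.5,-30],-0.2],
  [9.4,[-42,-4.5,-45],-0.3],
  [9.4,[-56.3,-4.5,-59],-0.43],
  [9.4,[-56.3,-4.5,-59],-0.43],
  [9.4,[-56.3,-4.5,-59],-0.43],
  [9.4,[-56.3,-4.5,-59],-0.43],
  [9.4,[-56.3,-4.5,-59],-0.43],
  [9.4,[-56.3,-4.5,-59],-0.43],
  [9.4,[-56.3,-4.5,-59],-0.43],
])

```text
time_s: 1.15
ee_pos: [0.4053, 0.0903, 0.2569]
eef_rot: [-1.571, -0.0, 1.699]
force: [0.0, 1.2, 0.2]
grip_width: 0.0942
```

>>> jog_arm([
  [9.4,[0,0,0],0],
])

```text
time_s: 1.25
ee_pos: [0.4065, 0.0881, 0.2566]
eef_rot: [-1.571, 0.001, 1.693]
force: [-0.3, 0.4, -0.5]
grip_width: 0.0941
```

```bash
python3 -c "
from h import *
jog([.56,-.188,.27],1.7)"
```

```text
shift cm [-29.27  -1.32 -11.87] turn -0.007 now [0.4065 0.0881 0.2566] yaw 1.693
```

>>> jog_arm([
  [9.4,[-29.3,-1.3,-11.9],0],
  [9.4,[-29.3,-1.3,-11.9],0],
  [9.4,[-29.3,-1.3,-11.9],0],
  [9.4,[-29.3,-1.3,-11.9],0],
  [9.4,[-29.3,-1.3,-11.9],0],
  [9.4,[-29.3,-1.3,-11.9],0],
  [9.4,[-29.3,-1.3,-11.9],0],
  [9.4,[-29.3,-1.3,-11.9],0],
  [9.4,[-29.3,-1.3,-11.9],0],
  [9.4,[-29.3,-1.3,-11.9],0],
])

```text
time_s: 2.25
ee_pos: [0.5601, -0.1816, 0.2698]
eef_rot: [-1.571, -0.0, 1.7]
force: [-0.2, 0.1, 0.2]
grip_width: 0.094
```

Run:
```python
from h import *
jog([.56,-.188,.27],1.7)
d=shot('wrist'); np.save('w1.npy',d,allow_pickle=True); save(d,'w1.png'); W=cloud(d)
s=W.reshape(-1,3); s=s[~np.isnan(s).any(1)]; s=s[np.hypot(s[:,0]-.568,s[:,1]+.188)<.09]
for z0 in np.arange(.06,.15,.005):
    k=s[(s[:,2]>z0)&(s[:,2]<z0+.005)]
    if len(k)>10: print(round(z0,3),len(k),k.mean(0).round(4),k.min(0).round(3),k.max(0).round(3))
```

```text
shift cm [-0.63 -0.02  0.09] turn 0.0 now [ 0.5601 -0.1816  0.2698] yaw 1.7
0.07 14 [ 0.5297 -0.1793  0.0731] [ 0.509 -0.207  0.07 ] [ 0.566 -0.164  0.075]
0.075 14 [ 0.5186 -0.1824  0.0784] [ 0.509 -0.219  0.076] [ 0.561 -0.129  0.08 ]
0.08 4661 [ 0.5658 -0.1864  0.0825] [ 0.509 -0.247  0.08 ] [ 0.628 -0.128  0.085]
0.085 22 [ 0.5414 -0.1839  0.0873] [ 0.522 -0.222  0.085] [ 0.569 -0.159  0.09 ]
0.09 19 [ 0.544  -0.1825  0.0929] [ 0.537 -0.212  0.09 ] [ 0.569 -0.161  0.095]
0.095 23 [ 0.5437 -0.1867  0.0974] [ 0.537 -0.214  0.095] [ 0.578 -0.163  0.1  ]
0.1 17 [ 0.5426 -0.1825  0.1027] [ 0.537 -0.208  0.101] [ 0.578 -0.164  0.104]
0.105 534 [ 0.5696 -0.1847  0.1083] [ 0.537 -0.219  0.105] [ 0.6   -0.156  0.11 ]
0.11 1091 [ 0.5532 -0.1931  0.1136] [ 0.509 -0.217  0.11 ] [ 0.597 -0.157  0.115]
0.115 260 [ 0.5464 -0.1947  0.1156] [ 0.511 -0.215  0.115] [ 0.596 -0.163  0.12 ]
0.12 31 [ 0.5569 -0.1868  0.123 ] [ 0.551 -0.206  0.12 ] [ 0.57  -0.169  0.125]
0.125 30 [ 0.5568 -0.1881  0.1279] [ 0.551 -0.204  0.125] [ 0.568 -0.17   0.13 ]
0.13 433 [ 0.5671 -0.1872  0.1339] [ 0.551 -0.206  0.13 ] [ 0.586 -0.169  0.135]
0.135 129 [ 0.5662 -0.188   0.1364] [ 0.552 -0.204  0.135] [ 0.584 -0.171  0.139]
0.14 191 [ 0.5688 -0.1874  0.1441] [ 0.56  -0.196  0.142] [ 0.577 -0.179  0.145]
0.145 44 [ 0.5682 -0.1869  0.1454] [ 0.561 -0.195  0.145] [ 0.576 -0.179  0.146]
```

View pics/w1.png

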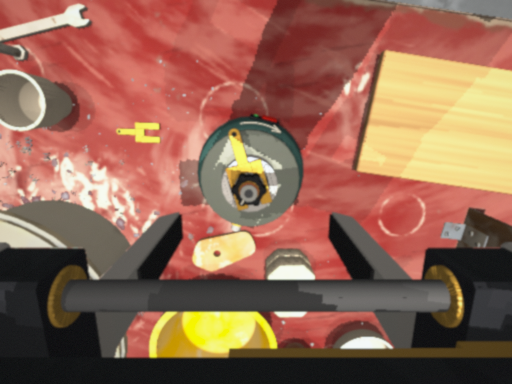

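The wrist view shows the grinder centred on the knob at about (249,190), with the tongue tip at (235,133).

Run:
```python
from h import *
d=np.load('w1.npy',allow_pickle=True).item(); W=cloud(d); c=np.array([.5685,-.1875])
s=W.reshape(-1,3); s=s[~np.isnan(s).any(1)]; r=s[:,:2]-c; rr=np.hypot(*r.T)
k=(rr>.036)&(rr<.07)&(s[:,2]>.108)&(s[:,2]<.12); t=r[k]; print('tongue',k.sum(),t.mean(0),'yaw',np.arctan2(*t.mean(0)[::-1]),'max r',rr[k].max(), 'z',np.median(s[k,2]))
# lobes: dark knob pixels, on plane z=.132
hsv=cv2.cvtColor(d['img'],cv2.COLOR_RGB2HSV); u,v=np.meshgrid(range(225,275),range(165,215))
P=np.array([onplane(d,a,b,.133)[:2] for a,b in zip(u.ravel(),v.ravel())])-c
dark=(d['img'].max(2)[165:215,225:275].ravel()<60); q=np.hypot(*P.T); th=np.degrees(np.arctan2(P[:,1],P[:,0]))
m=dark&(q<.022)&(q>.012); 
for a in range(-180,180,15):
    j=m&(abs((th-a+180)%360-180)<7.5); print(a,j.sum(),(q[j].max()*1000).round(1) if j.any() else 0,end=' | ')
j=m&(q>.0165); print('\nlobe phase deg',np.degrees(np.angle(np.exp(6j*np.radians(th[j])).mean()))/6, abs(np.exp(6j*np.radians(th[j])).mean()))
jog([.5685,-.1875,.18],1.7); jog([.5685,-.1875,.135],1.7)
```

```text
tongue 294 [-0.0460062  -0.01915791] yaw -2.747011616447394 max r 0.06431828810966483 z 0.11447691573637858
-180 17 16.8 | -165 17 17.1 | -150 26 18.9 | -135 18 17.6 | -120 11 15.2 | -105 12 16.0 | -90 19 17.4 | -75 21 17.4 | -60 8 14.4 | -45 10 15.0 | -30 4 15.9 | -15 3 15.2 | 0 3 14.6 | 15 5 14.8 | 30 14 17.7 | 45 14 17.4 | 60 7 14.7 | 75 9 14.6 | 90 17 17.1 | 105 15 17.0 | 120 13 15.7 | 135 13 15.7 | 150 20 18.4 | 165 23 18.4 | 
lobe phase deg -23.50468341190421 0.5959186213687443
shift cm [-0.69  9.   -0.75] turn 0.0 now [ 0.5601 -0.1817  0.27  ] yaw 1.7
shift cm [-0.69 13.5  -0.75] turn 0.0 now [ 0.5601 -0.1817  0.27  ] yaw 1.7
```

>>> jog_arm([
  [7,[-0.7,4.5,-0.75],0],
  [7,[-0.7,9,-0.75],0],
  [7,[-0.7,10,-0.75],0],
  [7,[-0.7,11.5,-0.75],0],
  [7,[-0.7,13,-0.75],0],
  [7,[-0.7,13.4,-0.75],0],
  [7,[-0.7,13.4,-0.75],0],
  [7,[-0.7,13.4,-0.75],0],
])

```text
time_s: 3.1
ee_pos: [0.5691, -0.1892, 0.1367]
eef_rot: [-1.572, 0.001, 1.699]
force: [0.4, -0.0, 0.0]
grip_width: 0.0697
```

Run:
```python
from h import *
jog([.5685,-.1875,.136],1.7); o=ctrl.get_obs(); print(o['force'],o['moment'],o['grip_width'])
```

```text
shift cm [0.17 0.07 0.03] turn -0.001 now [ 0.5691 -0.1892  0.1367] yaw 1.699
[ 0.43678735 -0.034799    0.04048097] [ 0.05341808 -0.03961825  0.03403359] 0.06974530676375207
```

>>> jog_arm([
  [7,[0.17,0.05,0.03],0],
  [5,[0.17,0.05,0.03],0],
  [3,[0.17,0.05,0.03],0],
  [2,[0.17,0.05,0.03],0],
  [2,[0.17,0.05,0.03],0],
  [2,[0.17,0.05,0.03],0],
], grip_force=40)

```text
time_s: 3.7
ee_pos: [0.5682, -0.1875, 0.1352]
eef_rot: [-1.571, 0.0, 1.699]
force: [0.0, 0.2, 0.7]
grip_width: 0.0361
```

```bash
cat > m.py <<'E'
from h import *
o=ctrl.get_obs(); print(o['time_s'],'F',o['force'].round(2),'M',o['moment'].round(4),'w',o['grip_width'].round(4),'tau6',o['tau'][5].round(4)); T=Tt(); print(T[:3,3].round(4),np.arctan2(T[1,0],T[0,0]).round(4))
E
python3 m.py
```

```text
Traceback (most recent call last):
  File "m.py", line 2, in <module>
    o=ctrl.get_obs(); print(o['time_s'],'F',o['force'].round(2),'M',o['moment'].round(4),'w',o['grip_width'].round(4),'tau6',o['tau'][5].round(4)); T=Tt(); print(T[:3,3].round(4),np.arctan2(T[1,0],T[0,0]).round(4))
                                                                                             ^^^^^^^^^^^^^^^^^^^^^
AttributeError: 'float' object has no attribute 'round'
```

```bash
sed -i "s/o\['grip_width'\].round(4)/round(o['grip_width'],4)/" m.py; python3 m.py
```

```text
3.7 F [0.02 0.17 0.73] M [-0.0048  0.0048 -0.015 ] w 0.0361 tau6 -0.0003
[ 0.5682 -0.1875  0.1352] 1.699
```

>>> jog_arm([
  [2,[0,-0.01,0],0.1],
  [2,[0,-0.025,0],0.2],
  [2,[0,-0.025,0],0.2],
])

```text
time_s: 4.0
ee_pos: [0.5682, -0.1874, 0.1354]
eef_rot: [-1.571, 0.0, 1.498]
force: [-0.1, 0.5, 0.3]
grip_width: 0.036
```

```bash
python3 m.py
```

```text
4.0 F [-0.06  0.5   0.29] M [-0.1035  0.0022  0.0083] w 0.036 tau6 1.9059
[ 0.5682 -0.1874  0.1354] 1.4975
```

>>> jog_arm([
  [2,[0,-0.006,0],0.05],
  [2,[0,-0.013,0],0.1],
])

```text
time_s: 4.2
ee_pos: [0.5682, -0.1874, 0.1355]
eef_rot: [-1.571, 0.0, 1.401]
force: [1.5, -1.2, -0.6]
grip_width: 0.0362
```

```bash
python3 m.py
```

```text
4.2 F [ 1.45 -1.17 -0.6 ] M [-0.1538 -0.0962  0.241 ] w 0.0362 tau6 -0.8584
[ 0.5682 -0.1874  0.1355] 1.4006
```

>>> jog_arm([
  [2,[0,-0.006,0],0.05],
  [2,[0,-0.013,0],0.1],
])

```text
time_s: 4.4
ee_pos: [0.5682, -0.1874, 0.1356]
eef_rot: [-1.571, 0.0, 1.301]
force: [0.4, -0.5, -1.0]
grip_width: 0.0364
```

```bash
python3 m.py
python3 - <<'E'
from h import *
d=shot('wrist'); save(d,'w2.png'); np.save('w2.npy',d,allow_pickle=True)
for n in('scene',): 
    d=shot(n); cv2.imwrite('pics/s2.png',cv2.resize(d['img'][180:280,220:330],(550,500),interpolation=2)[:,:,::-1])
E
```

```text
4.4 F [ 0.43 -0.47 -0.95] M [-0.1829 -0.0585  0.2681] w 0.0364 tau6 -0.7987
[ 0.5682 -0.1874  0.1356] 1.3005
```

View pics/w2.png

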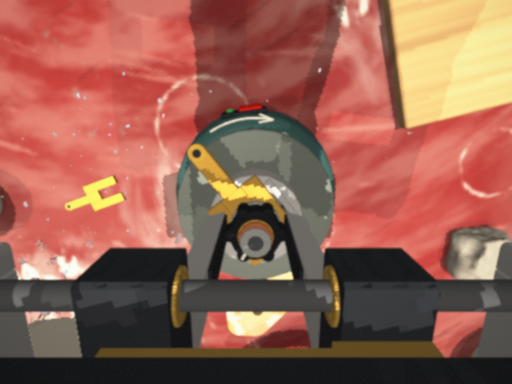

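The wrist view shows the knob at (256,240) between the pads with two lobes at (240,208) and (272,208), so it is turning with the jaws and not slipping.

>>> jog_arm([
  [2,[0,-0.013,0],0.1],
  [2,[0,-0.025,0],0.2],
  [2,[0,-0.032,0],0.25],
  [2,[0,-0.038,0],0.3],
])

```text
time_s: 4.9
ee_pos: [0.5682, -0.1873, 0.136]
eef_rot: [-1.571, -0.0, 1.001]
force: [0.7, -0.7, -0.8]
grip_width: 0.0368
```

```bash
python3 m.py
```

```text
4.9 F [ 0.72 -0.66 -0.83] M [-0.0886 -0.1891  0.3126] w 0.0368 tau6 -0.7451
[ 0.5682 -0.1873  0.136 ] 1.0008
```

>>> jog_arm([
  [2,[0,-0.013,0],0.1],
  [2,[0,-0.025,0],0.2],
  [2,[0,-0.032,0],0.25],
  [2,[0,-0.038,0],0.3],
])

```text
time_s: 5.3
ee_pos: [0.5683, -0.1873, 0.1363]
eef_rot: [-1.571, -0.0, 0.701]
force: [2.0, 0.5, -1.7]
grip_width: 0.0363
```

```bash
python3 m.py
```

```text
5.3 F [ 1.95  0.45 -1.66] M [-0.1224 -0.2976  0.1298] w 0.0363 tau6 -0.7733
[ 0.5683 -0.1873  0.1363] 0.7007
```

Run:
```python
from h import *
d=shot('wrist'); np.save('w3.npy',d,allow_pickle=True); a=np.load('w2.npy',allow_pickle=True).item()
f=lambda d:cv2.convertScaleAbs(cv2.resize(d['img'][190:280,205:305],(400,360),interpolation=2),alpha=2.0)
cv2.imwrite('pics/w3.png',np.hstack([f(a),f(d)])[:,:,::-1])
```

```text
(no output)
```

View pics/w3.png

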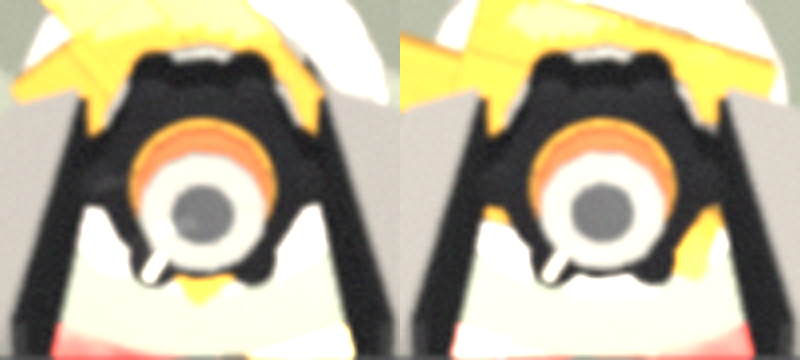

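The knob mark stays at the same place in both crops ((150,265) and (550,265)), so there is no slip. I'll also track how far the wheel rises using the depth image.

```bash
cat >> m.py <<'E'
def wh(d):
    W=cloud(d).reshape(-1,3); r=np.hypot(W[:,0]-.5685,W[:,1]+.1875); g=(r>.038)&(r<.056)&(W[:,2]>.07)&(W[:,2]<.093); z=W[g,2]
    k=(r<.0085)&(W[:,2]>.138)&(W[:,2]<.15)
    return g.sum(),z.mean().round(5),np.median(z).round(5),'head',k.sum(),np.mean(W[k,2]).round(5)
E
cat > m2.py <<'E'
from m import *
print('wrist',wh(shot('wrist')),'top',wh(shot('top')),'scene',wh(shot('scene')))
E
python3 - <<'E'
from m import *
for n in('w1','w2','w3'): print(n,wh(np.load(n+'.npy',allow_pickle=True).item()))
E
python3 m2.py
```

```text
5.35 F [ 1.95  1.   -0.86] M [-0.1015 -0.3085  0.1285] w 0.0359 tau6 -0.5383
[ 0.5683 -0.1873  0.1363] 0.6976
w1 (np.int64(3342), np.float64(0.08257), np.float64(0.08257), 'head', np.int64(220), np.float64(0.14417))
w2 (np.int64(6276), np.float64(0.08301), np.float64(0.08301), 'head', np.int64(730), np.float64(0.14392))
w3 (np.int64(6299), np.float64(0.08368), np.float64(0.08368), 'head', np.int64(737), np.float64(0.14392))
5.35 F [ 1.95  1.   -0.86] M [-0.1015 -0.3085  0.1285] w 0.0359 tau6 -0.5383
[ 0.5683 -0.1873  0.1363] 0.6976
wrist (np.int64(6305), np.float64(0.08368), np.float64(0.08368), 'head', np.int64(726), np.float64(0.14391)) top (np.int64(26), np.float64(0.08249), np.float64(0.08268), 'head', np.int64(0), np.float64(nan)) scene (np.int64(386), np.float64(0.08305), np.float64(0.08312), 'head', np.int64(0), np.float64(nan))
  return _methods._mean(a, axis=axis, dtype=dtype,
  ret = ret.dtype.type(ret / rcount)
```

>>> jog_arm([
  [2,[0,-0.006,0],0.05],
  [2,[0,-0.013,0],0.1],
  [2,[0,-0.019,0],0.15],
  [2,[0,-0.025,0],0.2],
])

```text
time_s: 5.9
ee_pos: [0.5683, -0.1873, 0.1366]
eef_rot: [-1.571, -0.0, 0.5]
force: [3.1, 0.0, -2.4]
grip_width: 0.0362
```

```bash
python3 m2.py
```

```text
5.9 F [ 3.07  0.05 -2.39] M [-0.0411 -0.5042  0.1604] w 0.0362 tau6 -0.8752
[ 0.5683 -0.1873  0.1366] 0.4999
wrist (np.int64(6340), np.float64(0.08389), np.float64(0.08388), 'head', np.int64(699), np.float64(0.144)) top (np.int64(26), np.float64(0.08206), np.float64(0.08207), 'head', np.int64(0), np.float64(nan)) scene (np.int64(396), np.float64(0.08328), np.float64(0.08331), 'head', np.int64(3), np.float64(0.14229))
  return _methods._mean(a, axis=axis, dtype=dtype,
  ret = ret.dtype.type(ret / rcount)
```

>>> jog_arm([
  [2,[0,-0.006,0],0.05],
  [2,[0,-0.013,0],0.1],
  [2,[0,-0.019,0],0.15],
  [2,[0,-0.025,0],0.2],
])

```text
time_s: 6.45
ee_pos: [0.5683, -0.1873, 0.1368]
eef_rot: [-1.571, -0.0, 0.3]
force: [3.1, -0.1, -3.5]
grip_width: 0.0367
```

```bash
python3 m2.py
```

```text
6.45 F [ 3.06 -0.11 -3.5 ] M [ 0.0407 -0.6813  0.1754] w 0.0367 tau6 -0.8844
[ 0.5683 -0.1873  0.1368] 0.3001
wrist (np.int64(6485), np.float64(0.08408), np.float64(0.08407), 'head', np.int64(702), np.float64(0.14407)) top (np.int64(26), np.float64(0.08172), np.float64(0.08213), 'head', np.int64(0), np.float64(nan)) scene (np.int64(393), np.float64(0.0835), np.float64(0.08351), 'head', np.int64(13), np.float64(0.14263))
  return _methods._mean(a, axis=axis, dtype=dtype,
  ret = ret.dtype.type(ret / rcount)
```

Create m2.py:
```python
import warnings; warnings.simplefilter('ignore')
from m import *
print('wrist',*wh(shot('wrist'))[:2],'scene',*wh(shot('scene'))[:2])
```

```text
(no output)
```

>>> jog_arm([
  [2,[0,-0.005,0],0.05],
  [2,[0,-0.011,0],0.1],
  [2,[0,-0.017,0],0.15],
  [2,[0,-0.022,0],0.2],
])

```text
time_s: 7.0
ee_pos: [0.5683, -0.1873, 0.137]
eef_rot: [-1.571, -0.0, 0.1]
force: [4.9, -0.2, -5.1]
grip_width: 0.0358
```

```bash
python3 m2.py
```

```text
7.0 F [ 4.85 -0.17 -5.12] M [ 0.0477 -0.9419  0.1451] w 0.0358 tau6 -0.9027
[ 0.5683 -0.1873  0.137 ] 0.1001
wrist 6681 0.08433 scene 388 0.08367
```

>>> jog_arm([
  [2,[0,-0.005,0],0.05],
  [2,[0,-0.011,0],0.1],
  [2,[0,-0.017,0],0.15],
  [2,[0,-0.022,0],0.2],
])

```text
time_s: 7.5
ee_pos: [0.5684, -0.1873, 0.1373]
eef_rot: [-1.571, -0.001, -0.1]
force: [4.3, 0.6, -5.1]
grip_width: 0.0363
```

```bash
python3 m2.py
```

```text
7.5 F [ 4.28  0.6  -5.05] M [ 0.0155 -0.9597  0.1826] w 0.0363 tau6 -0.9201
[ 0.5684 -0.1873  0.1373] -0.0999
wrist 6752 0.08454 scene 388 0.08392
```

>>> jog_arm([
  [2,[0,-0.005,0],0.05],
  [2,[0,-0.011,0],0.1],
  [2,[0,-0.017,0],0.15],
  [2,[0,-0.022,0],0.2],
])

```text
time_s: 8.0
ee_pos: [0.5684, -0.1873, 0.1375]
eef_rot: [-1.571, -0.001, -0.3]
force: [5.3, -0.1, -5.3]
grip_width: 0.0364
```

```bash
python3 m2.py
```

```text
8.0 F [ 5.34 -0.06 -5.26] M [ 0.0354 -1.0901  0.1122] w 0.0364 tau6 -0.9379
[ 0.5684 -0.1873  0.1375] -0.2998
wrist 6723 0.08474 scene 391 0.08412
```

>>> jog_arm([
  [2,[0,-0.005,0],0.05],
  [2,[0,-0.011,0],0.1],
  [2,[0,-0.017,0],0.15],
  [2,[0,-0.022,0],0.2],
])

```text
time_s: 8.5
ee_pos: [0.5684, -0.1873, 0.1377]
eef_rot: [-1.571, -0.001, -0.5]
force: [6.1, 0.9, -4.6]
grip_width: 0.0362
```

```bash
python3 m2.py
```

```text
8.5 F [ 6.06  0.93 -4.58] M [-0.0881 -1.0926  0.0747] w 0.0362 tau6 -0.9558
[ 0.5684 -0.1873  0.1377] -0.4999
wrist 6610 0.08498 scene 384 0.08437
```

>>> jog_arm([
  [2,[0,-0.005,0],0.05],
  [2,[0,-0.011,0],0.1],
  [2,[0,-0.017,0],0.15],
  [2,[0,-0.022,0],0.2],
])

```text
time_s: 9.0
ee_pos: [0.5684, -0.1874, 0.1379]
eef_rot: [-1.57, -0.001, -0.7]
force: [5.8, -0.4, -5.0]
grip_width: 0.0362
```

```bash
python3 m2.py
```

```text
9.0 F [ 5.85 -0.44 -4.97] M [-0.1231 -1.0877  0.042 ] w 0.0362 tau6 -0.9739
[ 0.5684 -0.1874  0.1379] -0.6999
wrist 6497 0.08519 scene 394 0.08463
```

>>> jog_arm([
  [2,[0,-0.005,0],0.05],
  [2,[0,-0.011,0],0.1],
  [2,[0,-0.017,0],0.15],
  [2,[0,-0.022,0],0.2],
])

```text
time_s: 9.5
ee_pos: [0.5685, -0.1874, 0.1382]
eef_rot: [-1.57, -0.001, -0.9]
force: [5.9, -0.3, -4.9]
grip_width: 0.0362
```

```bash
python3 m2.py
```

```text
9.5 F [ 5.87 -0.28 -4.92] M [-0.1043 -1.0796  0.0952] w 0.0362 tau6 -0.9937
[ 0.5685 -0.1874  0.1382] -0.8999
wrist 6533 0.08538 scene 388 0.08481
```

>>> jog_arm([
  [2,[0,-0.005,0],0.05],
  [2,[0,-0.011,0],0.1],
  [2,[0,-0.017,0],0.15],
  [2,[0,-0.022,0],0.2],
])

```text
time_s: 10.0
ee_pos: [0.5685, -0.1874, 0.1384]
eef_rot: [-1.57, -0.001, -1.1]
force: [6.7, 0.0, -5.8]
grip_width: 0.0363
```

```bash
python3 m2.py
```

```text
10.0 F [ 6.7   0.04 -5.82] M [-0.1169 -1.0895  0.0409] w 0.0363 tau6 -1.0071
[ 0.5685 -0.1874  0.1384] -1.1
wrist 6517 0.08558 scene 384 0.08487
```

>>> jog_arm([
  [2,[0,-0.005,0],0.05],
  [2,[0,-0.011,0],0.1],
  [2,[0,-0.017,0],0.15],
  [2,[0,-0.022,0],0.2],
])

```text
time_s: 10.5
ee_pos: [0.5685, -0.1875, 0.1386]
eef_rot: [-1.57, -0.001, -1.3]
force: [6.1, -0.7, -4.0]
grip_width: 0.0366
```

```bash
python3 m2.py
```

```text
10.5 F [ 6.08 -0.71 -4.03] M [-0.2095 -1.0314  0.0358] w 0.0366 tau6 -1.0164
[ 0.5685 -0.1875  0.1386] -1.3
wrist 6521 0.0857 scene 397 0.08504
```

>>> jog_arm([
  [2,[0,-0.005,0],0.05],
  [2,[0,-0.011,0],0.1],
  [2,[0,-0.017,0],0.15],
  [2,[0,-0.022,0],0.2],
])

```text
time_s: 11.0
ee_pos: [0.5685, -0.1875, 0.1389]
eef_rot: [-1.57, -0.0, -1.5]
force: [5.3, -0.8, -4.2]
grip_width: 0.0363
```

```bash
python3 m2.py; sleep 0; python3 m2.py|tail -1
```

```text
11.0 F [ 5.33 -0.8  -4.24] M [-0.2028 -0.9367  0.0056] w 0.0363 tau6 -1.0161
[ 0.5685 -0.1875  0.1389] -1.5
wrist 6518 0.0857 scene 396 0.08512
wrist 6500 0.08569 scene 387 0.0852
```

>>> jog_arm([
  [2,[0,-0.005,0],0.05],
  [2,[0,-0.011,0],0.1],
  [2,[0,-0.011,0],0.1],
])

```text
time_s: 11.5
ee_pos: [0.5685, -0.1875, 0.139]
eef_rot: [-1.57, -0.0, -1.6]
force: [5.8, -0.5, -4.9]
grip_width: 0.0362
```

```bash
python3 m2.py
```

```text
11.5 F [ 5.81 -0.55 -4.92] M [-0.208  -1.0423  0.0069] w 0.0362 tau6 0.7909
[ 0.5685 -0.1875  0.139 ] -1.5998
wrist 6494 0.08567 scene 392 0.08509
```

>>> jog_arm([
  [7,[0,0,0],0],
  [7,[0,0,0],0],
  [7,[0,0,0],0],
  [7,[0,0,0],0],
  [7,[0,-2,0],0],
  [7,[0,-4,0],0],
  [7,[0,-7,0],0],
  [7,[0,-7,0],0],
  [7,[0,-7,0],0],
  [7,[0,-7,0],0],
])

```text
time_s: 12.6
ee_pos: [0.5677, -0.1872, 0.2079]
eef_rot: [-1.572, 0.001, -1.601]
force: [-0.2, 0.0, -0.5]
grip_width: 0.0704
```

```bash
python3 m2.py
python3 - <<'E'
from h import *
d=shot('wrist'); np.save('w4.npy',d,allow_pickle=True); save(d,'w4.png'); W=cloud(d); c=np.array([.5685,-.1875])
s=W.reshape(-1,3); s=s[~np.isnan(s).any(1)]; r=s[:,:2]-c; rr=np.hypot(*r.T)
k=(rr>.036)&(rr<.07)&(s[:,2]>.108)&(s[:,2]<.122); t=r[k]; a=np.arctan2(*t.mean(0)[::-1])
pc=np.linalg.svd(t-t.mean(0),full_matrices=False)[2][0]
print('tongue',k.sum(),t.mean(0),'yaw',a,'pca',np.arctan2(pc[1],pc[0]),'max r',rr[k].max(),'z',np.median(s[k,2]))
u=np.array([np.cos(a),np.sin(a)]); n=np.array([-u[1],u[0]]); print('lateral range',(t@n).min(),(t@n).max())
p=c+u*.051; jog([*p,.16],a+np.pi/2); jog([*p,.112],a+np.pi/2)
E
```

```text
12.6 F [-0.17  0.03 -0.47] M [-0.049   0.1755 -0.0686] w 0.0704 tau6 -0.005
[ 0.5677 -0.1872  0.2079] -1.6009
wrist 5007 0.08567 scene 391 0.08519
tongue 355 [-0.04472133 -0.02001435] yaw -2.7207907837746177 pca -2.7536477492452485 max r 0.06324850360418384 z 0.11763188674863517
lateral range -0.006285066822825489 0.005985564462013547
shift cm [ 2.25  4.81 -4.52] turn -0.451 now [ 0.5679 -0.1873  0.2081] yaw -1.601
shift cm [ 2.25  9.61 -4.52] turn -0.451 now [ 0.5679 -0.1873  0.2081] yaw -1.601
```

View pics/w4.png

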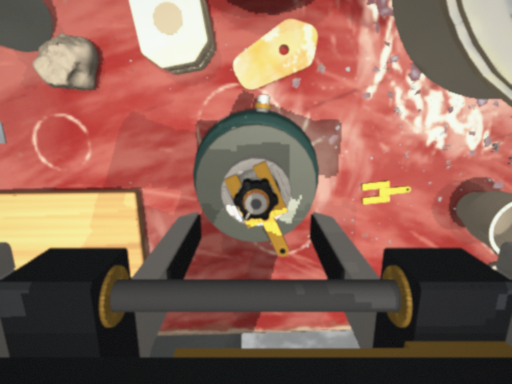

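The wrist view shows the washer still in place with the knob centred at (256,200), the tongue tip at (283,252) and the jaws clear. The wheel stopped rising over the last 0.3 rad, so the washer is free.

>>> jog_arm([
  [4,[1,0,-2.3],-0.13],
  [4,[2.12,0,-4.59],-0.26],
  [4,[2.12,0,-4.59],-0.425],
  [4,[2.12,3,-4.59],-0.425],
  [4,[2.12,6,-4.59],-0.425],
  [4,[2.12,8.5,-4.59],-0.425],
  [4,[2.12,9.5,-4.59],-0.425],
  [4,[2.12,9.5,-4.59],-0.425],
  [4,[2.12,9.5,-4.59],-0.425],
])

```text
time_s: 13.65
ee_pos: [0.5221, -0.2074, 0.115]
eef_rot: [-1.57, -0.001, -1.176]
force: [0.3, -0.5, -0.3]
grip_width: 0.0399
```

```bash
python3 m.py; python3 -c "
from h import *
jog([.5214,-.2071,.113],-1.176)
d=shot('wrist'); save(d,'w5.png')"
```

```text
13.65 F [ 0.27 -0.46 -0.32] M [-0.008   0.1483  0.0254] w 0.0399 tau6 -0.0009
[ 0.5221 -0.2074  0.115 ] -1.176
shift cm [-0.05  0.2  -0.05] turn 0.0 now [ 0.5221 -0.2074  0.115 ] yaw -1.176
```

View pics/w5.png

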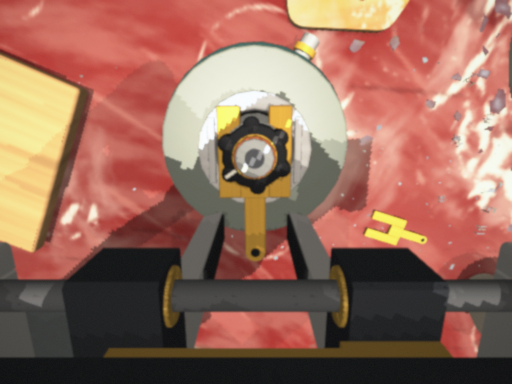

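The tongue (column 256) runs straight down the picture and sits midway between the fingers, so I can grip it.

>>> jog_arm([
  [4,[0,0.2,0],0],
  [2.5,[0,0.2,0],0],
  [0.8,[0,0.2,0],0],
  [0.8,[0,0.2,0],0],
  [0.8,[0,0.2,0],0],
  [0.8,[0,0.2,0],0],
  [0.8,[0,0.2,0],0],
], grip_force=20)

```text
time_s: 14.4
ee_pos: [0.5217, -0.2072, 0.1121]
eef_rot: [-1.571, -0.0, -1.176]
force: [-0.3, -1.0, 0.4]
grip_width: 0.0116
```

```bash
python3 m.py
```

```text
14.4 F [-0.31 -0.96  0.43] M [-0.0548  0.1896 -0.0264] w 0.0116 tau6 0.0029
[ 0.5217 -0.2072  0.1121] -1.176
```

>>> jog_arm([
  [0.8,[0,0,-0.15],0],
  [0.8,[0,0,-0.3],0],
  [0.8,[0,0,-0.4],0],
])

```text
time_s: 14.7
ee_pos: [0.5178, -0.2088, 0.112]
eef_rot: [-1.571, -0.0, -1.176]
force: [0.8, 0.5, 0.3]
grip_width: 0.0117
```

```bash
python3 m.py
```

```text
14.7 F [0.82 0.53 0.28] M [0.0088 0.0287 0.0336] w 0.0117 tau6 0.0165
[ 0.5178 -0.2088  0.112 ] -1.176
```

>>> jog_arm([
  [0.8,[0,0,-0.6],0],
  [0.8,[0,0,-1.4],0],
  [0.8,[0,0,-2.4],0],
  [0.8,[0,0,-3.4],0],
  [0.8,[0,0,-4.4],0],
  [0.8,[0,0,-5.4],0],
  [0.8,[0,0,-6.4],0],
  [0.8,[0,0,-7],0],
  [0.8,[0,0,-7],0],
  [0.8,[0,0,-7],0],
])

```text
time_s: 15.7
ee_pos: [0.4534, -0.2357, 0.1121]
eef_rot: [-1.571, -0.0, -1.176]
force: [0.4, 0.7, -1.3]
grip_width: 0.0116
```

```bash
python3 m.py; python3 -c "
from h import *
d=shot('wrist'); save(d,'w6.png')
d=shot('scene'); np.save('s6.npy',d,allow_pickle=True)
d=shot('top'); np.save('t6.npy',d,allow_pickle=True)
hsv=cv2.cvtColor(d['img'],cv2.COLOR_RGB2HSV);m=(hsv[...,0]>10)&(hsv[...,0]<30)&(hsv[...,1]>60)&(hsv[...,2]>120)
W=cloud(d);b=m&(W[...,2]>.012)&(W[...,2]<.035)&(W[...,1]>-.06)&(W[...,1]<.23)&(W[...,0]<.58)
c=max(cv2.findContours(b.astype('uint8'),0,1)[0],key=cv2.contourArea);r=cv2.minAreaRect(c);q=np.array([onplane(d,u,v,.022) for u,v in cv2.boxPoints(r)]);print(q.round(3).tolist(),q.mean(0).round(4),np.nanmedian(W[b][:,2]))
"
```

```text
15.7 F [ 0.41  0.74 -1.29] M [-0.0909  0.1943 -0.0087] w 0.0116 tau6 -0.0367
[ 0.4534 -0.2357  0.1121] -1.1762
[[0.553, 0.219, 0.022], [0.547, -0.042, 0.022], [0.39, -0.038, 0.022], [0.396, 0.218, 0.022]] [0.4715 0.0892 0.022 ] 0.021610951238999476
```

View pics/w6.png

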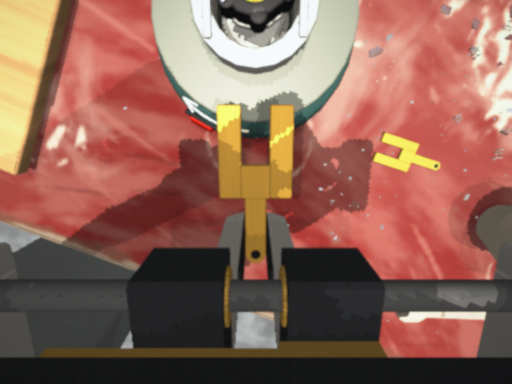

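The wrist view shows the washer fully out with its slot tips at (230,105) and (282,105), clear of the hub. The fingertips reach 17 mm below the washer, so I'll lay it with the plate on the board and the tongue overhanging the robot-side edge.

```bash
python3 -c "
from h import *
jog([.374,.178,.14],-1.571)"
```

```text
shift cm [-41.23  -2.8    8.57] turn 0.395 now [ 0.4536 -0.2355  0.112 ] yaw -1.176
```

>>> jog_arm([
  [0.8,[0,-2.5,0],0],
  [0.8,[0,-5,0],0],
  [0.8,[-2,-6,0.4],0.04],
  [0.8,[-5.5,-6,1.1],0.08],
  [0.8,[-9,-6,1.9],0.12],
  [0.8,[-12.5,-6,2.6],0.16],
  [0.8,[-16,-6,3.3],0.2],
  [0.8,[-19.5,-6,4],0.24],
  [0.8,[-23,-6,4.8],0.28],
  [0.8,[-26,-6,5.4],0.32],
], grip_force=30)

```text
time_s: 16.85
ee_pos: [0.4028, 0.0269, 0.1721]
eef_rot: [-1.57, 0.0, -1.497]
force: [1.0, -0.1, -1.2]
grip_width: 0.0117
```

```bash
python3 -c "
from h import *
jog([.374,.178,.1],-1.571)"
```

```text
shift cm [-15.29   7.21  -1.76] turn 0.074 now [0.4028 0.0269 0.1721] yaw -1.497
```

>>> jog_arm([
  [0.8,[-3,0,-0.4],0.03],
  [0.8,[-6.5,0,-0.8],0.05],
  [0.8,[-10,0,-1.2],0.07],
  [0.8,[-13,1,-1.6],0.074],
  [0.8,[-15.1,3,-1.76],0.074],
  [0.8,[-15.1,5,-1.76],0.074],
  [0.8,[-15.1,7,-1.76],0.074],
  [0.8,[-15.1,9,-1.76],0.074],
  [0.8,[-15.1,9,-1.76],0.074],
  [0.8,[-15.1,9,-1.76],0.074],
])

```text
time_s: 17.85
ee_pos: [0.3745, 0.1746, 0.0825]
eef_rot: [-1.571, -0.0, -1.57]
force: [1.2, -0.5, -0.6]
grip_width: 0.0115
```

```bash
python3 m.py
python3 - <<'E'
from h import *
jog([.374,.178,.024],-1.571)
d=shot('scene'); W=cloud(d); hsv=cv2.cvtColor(d['img'],cv2.COLOR_RGB2HSV)
T=shot('wrist'); save(T,'w7.png'); V=cloud(T)
P=V.reshape(-1,3); m=(abs(P[:,1]-.178)<.02)&(P[:,0]>.33)&(P[:,0]<.60)
for lo in np.arange(.33,.58,.01):
    k=m&(P[:,0]>=lo)&(P[:,0]<lo+.01)
    if k.sum()>5: print(round(lo,2),k.sum(),np.round(np.percentile(P[k,2],[5,50,95]),4))
E
```

```text
17.85 F [ 1.25 -0.45 -0.6 ] M [-0.0331  0.2535 -0.0679] w 0.0115 tau6 0.0014
[0.3745 0.1746 0.0825] -1.5698
shift cm [-0.34  5.85 -0.05] turn 0.001 now [0.3745 0.1746 0.0825] yaw -1.57
0.36 513 [0.0009 0.0882 0.1554]
0.37 849 [0.0012 0.0889 0.1638]
0.38 2716 [0.0766 0.1067 0.1698]
0.39 11644 [0.1802 0.1915 0.2013]
0.4 11064 [0.0883 0.1823 0.1874]
0.41 1603 [0.0231 0.088  0.0892]
0.42 1137 [0.023  0.0878 0.0892]
0.43 1217 [0.023  0.0878 0.0892]
0.44 1252 [0.0229 0.0877 0.0891]
0.45 770 [0.0225 0.0237 0.0254]
0.46 818 [0.0226 0.0237 0.0247]
0.47 876 [0.0226 0.0236 0.0248]
0.48 890 [0.0225 0.0237 0.0248]
0.49 929 [0.0226 0.0237 0.0248]
0.5 974 [0.0224 0.0237 0.0248]
0.51 908 [0.0225 0.0236 0.0248]
```

View pics/w7.png

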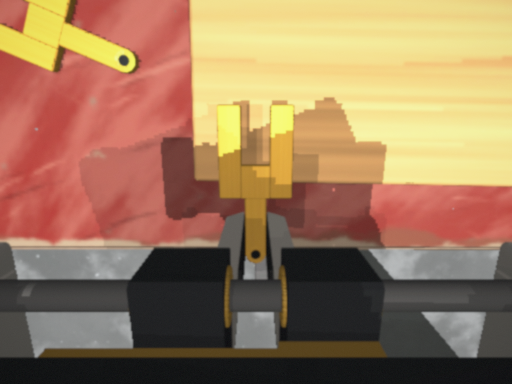

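The wrist view shows the slot end of the plate over the board, whose near edge is at row 183 and left edge at column 192. The tongue is outside the edge.

Run:
```python
from h import *
T=shot('wrist'); V=cloud(T)
for u in (310,330,360,420): print(u,onplane(T,u,184,.0237).round(4), [ (v,V[v,u].round(3).tolist()) for v in (178,184,188)])
print('left',onplane(T,193,150,.0237).round(4))
```

```text
310 [0.3935 0.1327 0.0237] [(178, [0.398, 0.133, 0.024]), (184, [0.388, 0.128, 0.001]), (188, [0.385, 0.128, 0.001])]
330 [0.3936 0.1174 0.0237] [(178, [0.398, 0.118, 0.023]), (184, [0.388, 0.112, 0.002]), (188, [0.385, 0.112, 0.003])]
360 [0.3936 0.0944 0.0237] [(178, [0.398, 0.095, 0.024]), (184, [0.388, 0.086, 0.002]), (188, [0.385, 0.086, 0.0])]
420 [0.3936 0.0484 0.0237] [(178, [0.398, 0.048, 0.022]), (184, [0.394, 0.048, 0.023]), (188, [0.385, 0.036, 0.002])]
left [0.4195 0.221  0.0237]
```

>>> jog_arm([
  [0.8,[0,1.5,0],0],
  [0.8,[0,3,0],0],
  [0.8,[0,4.3,0],0],
  [0.8,[0,5,0],0],
  [0.8,[0,5.4,0],0],
  [0.8,[0,5.5,0],0],
  [0.8,[0,5.6,0],0],
])

```text
time_s: 18.7
ee_pos: [0.3747, 0.1745, 0.0265]
eef_rot: [-1.57, 0.0, -1.57]
force: [0.3, -0.1, -0.9]
grip_width: 0.0114
```

```bash
python3 m.py
```

```text
18.7 F [ 0.34 -0.08 -0.89] M [0.0032 0.1099 0.0334] w 0.0114 tau6 0.0001
[0.3747 0.1745 0.0265] -1.57
```

>>> jog_arm([
  [0.8,[0,0.05,0],0],
  [0.8,[0,0.1,0],0],
  [0.8,[0,0.15,0],0],
  [0.8,[0,0.15,0],0],
])

```text
time_s: 19.1
ee_pos: [0.3744, 0.1744, 0.0246]
eef_rot: [-1.571, 0.0, -1.57]
force: [-0.2, 0.0, -0.6]
grip_width: 0.0113
```

```bash
python3 m.py
```

```text
19.1 F [-0.19  0.04 -0.57] M [0.0593 0.2537 0.023 ] w 0.0113 tau6 -0.0001
[0.3744 0.1744 0.0246] -1.57
```

>>> jog_arm([
  [0.8,[0,0.03,0],0],
  [0.8,[0,0.06,0],0],
  [0.8,[0,0.06,0],0],
])

```text
time_s: 19.4
ee_pos: [0.3744, 0.1744, 0.024]
eef_rot: [-1.571, 0.0, -1.57]
force: [-1.0, 0.0, 1.8]
grip_width: 0.0114
```

```bash
python3 m.py
```

```text
19.4 F [-1.04  0.02  1.82] M [-0.0821  0.2962 -0.0343] w 0.0114 tau6 -0.001
[0.3744 0.1744 0.024 ] -1.57
```

>>> jog_arm([
  [0.8,[0,0.03,0],0],
  [0.8,[0,0.05,0],0],
  [0.8,[0,0.05,0],0],
])

```text
time_s: 19.7
ee_pos: [0.3744, 0.1744, 0.0236]
eef_rot: [-1.571, 0.0, -1.57]
force: [-3.2, -0.0, 6.4]
grip_width: 0.0117
```

```bash
python3 m.py
```

```text
19.7 F [-3.19 -0.04  6.4 ] M [-0.144   0.5136  0.0087] w 0.0117 tau6 -0.0064
[0.3744 0.1744 0.0236] -1.57
```

Contact is felt at 6 N, so I release and then rise straight up.

>>> jog_arm([
  [3.5,[0,0,0],0],
  [3.5,[0,0,0],0],
  [3.5,[0,0,0],0],
  [3.5,[0,-1,0],0],
  [3.5,[0,-4,0],0],
  [3.5,[0,-8,0],0],
  [3.5,[0,-12,0],0],
  [3.5,[0,-16,0],0],
  [3.5,[0,-18,0],0],
  [3.5,[0,-18,0],0],
])

```text
time_s: 20.7
ee_pos: [0.3752, 0.1747, 0.2066]
eef_rot: [-1.565, 0.002, -1.57]
force: [0.8, -0.3, -0.8]
grip_width: 0.035
```

Run:
```python
from h import *
T=shot('wrist'); V=cloud(T).reshape(-1,3); np.save('w8.npy',T,allow_pickle=True)
hsv=cv2.cvtColor(T['img'],cv2.COLOR_RGB2HSV).reshape(-1,3)
k=(V[:,2]>.026)&(V[:,2]<.04)&(V[:,0]<.5)&(V[:,0]>.3)&(abs(V[:,1]-.175)<.03)
print(k.sum(),V[k].min(0).round(3),V[k].max(0).round(3),np.median(V[k],0).round(4))
A=np.c_[V[k][:,:2],np.ones(k.sum())]; print('tilt',np.linalg.lstsq(A,V[k][:,2],rcond=None)[0])
for y in(-1.176,1.965,-.4,.0): jog([.5685,-.1875,.22],y)
```

```text
1544 [0.362 0.155 0.026] [0.499 0.203 0.032] [0.4147 0.1741 0.0295]
tilt [0.00035313 0.00133209 0.02914457]
shift cm [36.21 -1.54 19.37] turn -0.394 now [0.3745 0.1745 0.2045] yaw -1.57
shift cm [36.21 -1.54 19.37] turn -3.535 now [0.3745 0.1745 0.2045] yaw -1.57
shift cm [36.21 -1.54 19.37] turn -1.17 now [0.3745 0.1745 0.2045] yaw -1.57
shift cm [36.21 -1.54 19.37] turn -1.57 now [0.3745 0.1745 0.2045] yaw -1.57
```

>>> jog_arm([
  [9.4,[4,-1.5,2.2],-0.05],
  [9.4,[8.5,-1.5,4.5],-0.1],
  [9.4,[13,-1.5,7],-0.15],
  [9.4,[17.5,-1.5,9.4],-0.2],
  [9.4,[22,-1.5,11.8],-0.25],
  [9.4,[26.5,-1.5,14.2],-0.3],
  [9.4,[31,-1.5,16.6],-0.35],
  [9.4,[36.2,-1.5,19.4],-0.394],
  [9.4,[36.2,-1.5,19.4],-0.394],
  [9.4,[36.2,-1.5,19.4],-0.394],
])

```text
time_s: 21.75
ee_pos: [0.5684, -0.1891, 0.2159]
eef_rot: [-1.573, 0.002, -1.178]
force: [0.0, 1.3, 0.8]
grip_width: 0.0939
```

>>> jog_arm([
  [9.4,[0,0,0],0],
  [9.4,[0,0,0],0],
])

```text
time_s: 21.95
ee_pos: [0.5682, -0.1863, 0.2181]
eef_rot: [-1.571, 0.001, -1.175]
force: [0.4, 0.2, 0.5]
grip_width: 0.0938
```

Run:
```python
from m import *
d=shot('wrist'); print(wh(d)); W=cloud(d).reshape(-1,3); r=np.hypot(W[:,0]-.5685,W[:,1]+.1875)
k=(W[:,2]>.08)&(W[:,2]<.09)&(r<.065); print('wheel',W[k].min(0).round(4),W[k].max(0).round(4))
k=(W[:,2]>.105)&(W[:,2]<.125)&(r<.036); print('hub',W[k].min(0).round(4),W[k].max(0).round(4),np.percentile(W[k,2],[10,50,90]).round(4))
jog([.5685,-.1875,.107],-1.176)
```

```text
21.95 F [0.37 0.23 0.46] M [-0.0613  0.1628  0.0244] w 0.0938 tau6 0.0063
[ 0.5682 -0.1863  0.2181] -1.175
(np.int64(4898), np.float64(0.08573), np.float64(0.08574), 'head', np.int64(297), np.float64(0.14432))
wheel [ 0.5101 -0.247   0.08  ] [ 0.6294 -0.1279  0.09  ]
hub [ 0.538  -0.2195  0.105 ] [ 0.6014 -0.1561  0.125 ] [0.1105 0.1118 0.1148]
shift cm [ 0.12 11.14 -0.03] turn 0.001 now [ 0.5683 -0.1863  0.2184] yaw -1.175
```

>>> jog_arm([
  [9.4,[0.1,4,0.05],0],
  [9.4,[0.1,7,0.05],0],
  [9.4,[0.1,9,0.05],0],
  [9.4,[0.1,10.5,0.05],0],
  [9.4,[0.1,11.1,0.05],0],
  [9.4,[0.1,11.1,0.05],0],
  [9.4,[0.1,11.1,0.05],0],
])

```text
time_s: 22.7
ee_pos: [0.5699, -0.1882, 0.1085]
eef_rot: [-1.57, -0.001, -1.176]
force: [0.7, 0.5, -0.1]
grip_width: 0.094
```

>>> jog_arm([
  [8,[0,0,0],0],
  [7,[0,0,0],0],
  [5.5,[0,0,0],0],
  [5.5,[0,0,0],0],
  [5.5,[0,0,0],0],
  [5.5,[0,0,0],0],
], grip_force=50)

```text
time_s: 23.3
ee_pos: [0.5695, -0.1881, 0.1075]
eef_rot: [-1.571, 0.0, -1.176]
force: [-1.5, 1.6, 1.8]
grip_width: 0.0641
```

```bash
python3 m.py
```

```text
23.3 F [-1.46  1.65  1.79] M [ 0.2579  0.3556 -0.016 ] w 0.0641 tau6 -0.0104
[ 0.5695 -0.1881  0.1075] -1.176
```

Grip width is 64 mm, which matches the hub. Now lifting slowly.

>>> jog_arm([
  [5.5,[0,-0.5,0],0],
  [5.5,[0,-1,0],0],
  [5.5,[0,-1.5,0],0],
  [5.5,[0,-2,0],0],
])

```text
time_s: 23.7
ee_pos: [0.5694, -0.1882, 0.1277]
eef_rot: [-1.571, 0.0, -1.176]
force: [-1.0, 0.6, -5.0]
grip_width: 0.0641
```

```bash
python3 m.py
```

```text
23.7 F [-0.95  0.61 -5.02] M [-0.0453  0.1686 -0.0062] w 0.0641 tau6 -0.0001
[ 0.5694 -0.1882  0.1277] -1.176
```

>>> jog_arm([
  [5.5,[0,-0.8,0],0],
  [5.5,[0,-1.6,0],0],
  [5.5,[0,-2.4,0],0],
  [5.5,[0,-3.6,0],0],
  [5.5,[0,-4.8,0],0],
  [5.5,[0,-6,0],0],
  [5.5,[0,-7.2,0],0],
  [5.5,[0,-8.4,0],0],
  [5.5,[0,-8.4,0],0],
])

```text
time_s: 24.6
ee_pos: [0.5701, -0.1884, 0.2136]
eef_rot: [-1.569, -0.002, -1.176]
force: [0.0, 0.3, -5.4]
grip_width: 0.064
```

```bash
python3 m.py;  python3 -c "
from h import *
jog([.472,.045,.12],-1.571)"
```

```text
24.6 F [ 0.01  0.28 -5.42] M [-0.0282  0.1109  0.001 ] w 0.064 tau6 -0.0007
[ 0.5701 -0.1884  0.2136] -1.176
shift cm [-25.34   9.3   -0.09] turn 0.395 now [ 0.5701 -0.1884  0.2136] yaw -1.176
```

>>> jog_arm([
  [5.5,[-1,0,0],0.02],
  [5.5,[-3.5,0,0],0.06],
  [5.5,[-6.5,0,0],0.11],
  [5.5,[-9.5,0,0],0.16],
  [5.5,[-12.5,0,0],0.21],
  [5.5,[-15.5,0,0],0.26],
  [5.5,[-18.5,1,0],0.31],
  [5.5,[-21.5,3,0],0.36],
  [5.5,[-24,5,0],0.395],
  [5.5,[-25.3,7,0],0.395],
])

```text
time_s: 25.6
ee_pos: [0.4712, 0.0469, 0.1406]
eef_rot: [-1.571, 0.0, -1.571]
force: [1.2, -0.2, -5.2]
grip_width: 0.064
```

```bash
python3 m.py;  python3 -c "
from h import *
jog([.472,.045,.075],-1.571)"
```

```text
25.6 F [ 1.15 -0.16 -5.19] M [-0.0268  0.1129  0.0061] w 0.064 tau6 0.4584
[0.4712 0.0469 0.1406] -1.5711
shift cm [0.19 6.56 0.08] turn -0.0 now [0.4712 0.0469 0.1406] yaw -1.571
```

>>> jog_arm([
  [5.5,[0,1.5,0],0],
  [5.5,[0,3,0],0],
  [5.5,[0,4.5,0],0],
  [5.5,[0,6,0],0],
  [5.5,[0,7,0],0],
  [5.5,[0,7.5,0],0],
  [5.5,[0,7.7,0],0],
  [5.5,[0,7.75,0],0],
  [5.5,[0,7.75,0],0],
])

```text
time_s: 26.5
ee_pos: [0.4724, 0.0454, 0.0643]
eef_rot: [-1.57, 0.0, -1.571]
force: [0.1, 0.1, -5.3]
grip_width: 0.0642
```

```bash
python3 m.py
python3 - <<'E'
from h import *
d=shot('scene'); cv2.imwrite('pics/s9.png',cv2.resize(d['img'][150:290,100:300],(800,560),interpolation=2)[:,:,::-1])
E
```

```text
26.5 F [ 0.14  0.09 -5.29] M [-0.0037  0.1385  0.0201] w 0.0642 tau6 0.0001
[0.4724 0.0454 0.0643] -1.571
```

View pics/s9.png

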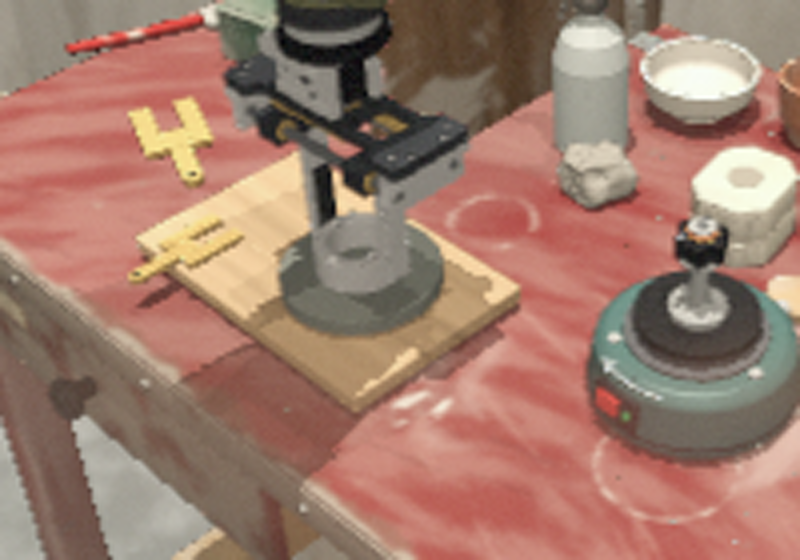

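The scene crop shows the wheel level just above the board at about (360,280), the washer lying at (200,240) and the bare spindle at (698,290). Lowering in small steps.

>>> jog_arm([
  [5.5,[0,0.05,0],0],
  [5.5,[0,0.1,0],0],
  [5.5,[0,0.15,0],0],
  [5.5,[0,0.2,0],0],
  [5.5,[0,0.25,0],0],
  [5.5,[0,0.3,0],0],
  [5.5,[0,0.3,0],0],
])

```text
time_s: 27.25
ee_pos: [0.4721, 0.0454, 0.0608]
eef_rot: [-1.571, -0.0, -1.571]
force: [-0.1, 0.4, -6.1]
grip_width: 0.0637
```

```bash
python3 m.py
```

```text
27.25 F [-0.12  0.39 -6.1 ] M [0.0148 0.1481 0.0165] w 0.0637 tau6 0.0001
[0.4721 0.0454 0.0608] -1.571
```

>>> jog_arm([
  [5.5,[0,0.03,0],0],
  [5.5,[0,0.06,0],0],
  [5.5,[0,0.08,0],0],
  [5.5,[0,0.08,0],0],
])

```text
time_s: 27.65
ee_pos: [0.4722, 0.0454, 0.0601]
eef_rot: [-1.571, -0.0, -1.571]
force: [0.5, 0.3, -5.6]
grip_width: 0.0641
```

```bash
python3 m.py
```

```text
27.65 F [ 0.48  0.28 -5.55] M [0.007  0.1567 0.0125] w 0.0641 tau6 -0.0
[0.4722 0.0454 0.0601] -1.571
```

>>> jog_arm([
  [5.5,[0,0.03,0],0],
  [5.5,[0,0.05,0],0],
  [5.5,[0,0.05,0],0],
])

```text
time_s: 27.95
ee_pos: [0.4721, 0.0453, 0.0596]
eef_rot: [-1.571, -0.0, -1.571]
force: [-0.7, 0.4, -5.7]
grip_width: 0.0641
```

>>> jog_arm([
  [5.5,[0,0.03,0],0],
  [5.5,[0,0.05,0],0],
  [5.5,[0,0.05,0],0],
])

```text
time_s: 28.25
ee_pos: [0.4722, 0.0454, 0.0595]
eef_rot: [-1.571, -0.0, -1.571]
force: [-4.9, 1.0, 5.8]
grip_width: 0.0643
```

```bash
python3 m.py
```

```text
28.25 F [-4.88  0.95  5.82] M [-0.0445  1.0033 -0.0253] w 0.0643 tau6 -0.0083
[0.4722 0.0454 0.0595] -1.571
```

Contact is made: Fz went from -5.6 to +5.8 N. Releasing and rising.

>>> jog_arm([
  [7,[0,0,0],0],
  [8,[0,0,0],0],
  [9.4,[0,0,0],0],
  [9.4,[0,0,0],0],
  [9.4,[0,-1,0],0],
  [9.4,[0,-3,0],0],
  [9.4,[0,-7,0],0],
  [9.4,[0,-11,0],0],
  [9.4,[0,-15,0],0],
  [9.4,[0,-15,0],0],
])

```text
time_s: 29.25
ee_pos: [0.4739, 0.0454, 0.2148]
eef_rot: [-1.562, 0.0, -1.571]
force: [0.2, 0.8, -0.8]
grip_width: 0.0936
```

Run:
```python
from h import *
T=shot('wrist'); V=cloud(T).reshape(-1,3); save(T,'w9.png')
def tilt(k): 
    A=np.c_[V[k][:,:2]-V[k][:,:2].mean(0),np.ones(k.sum())]; return np.linalg.lstsq(A,V[k][:,2],rcond=None)[0].round(4)
r=np.hypot(V[:,0]-.472,V[:,1]-.045)
k=(r<.068)&(V[:,2]>.032)&(V[:,2]<.042); print('wheel disc',k.sum(),V[k].min(0).round(4),V[k].max(0).round(4),tilt(k))
k=(r<.04)&(V[:,2]>.055)&(V[:,2]<.07); print('hub',k.sum(),V[k].min(0).round(4),V[k].max(0).round(4),tilt(k))
k=(V[:,2]>.026)&(V[:,2]<.034)&(abs(V[:,1]-.176)<.025)&(V[:,0]<.455)&(V[:,0]>.35); print('washer',k.sum(),V[k].min(0).round(4),V[k].max(0).round(4),tilt(k))
o=ctrl.get_obs(); print(o['force'],o['joint_vel'].round(4),o['grip_width'],o['ee_pos'])
```

```text
wheel disc 5373 [ 0.4136 -0.0145  0.0322] [0.532  0.1043 0.042 ] [ 0.     -0.0008  0.0375]
hub 1460 [0.4412 0.0138 0.0551] [0.5045 0.076  0.0685] [ 0.0027 -0.0002  0.0636]
washer 666 [0.4014 0.1538 0.0261] [0.4507 0.1939 0.0314] [-0.0071  0.0011  0.0292]
[ 0.33338514  0.59455117 -1.24518951] [-0.0003  0.0501  0.0616  0.0002 -0.0348 -0.0005] 0.09413271735179551 [0.4729839  0.04539172 0.21184991]
```

View pics/w9.png

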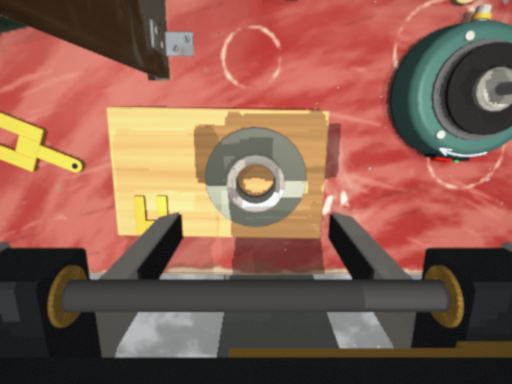

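The wheel lies flat, hub up, at (256,177), with the washer beside it at (152,215). Both are on the board and the gripper is clear.

>>> jog_arm([
  [9.4,[0,0,0],0],
  [9.4,[0,0,0],0],
  [9.4,[0,0,0],0],
  [9.4,[0,0,0],0],
])

```text
time_s: 29.7
ee_pos: [0.472, 0.0453, 0.2085]
eef_rot: [-1.572, -0.0, -1.571]
force: [0.0, 0.3, -0.5]
grip_width: 0.0942
```

```bash
python3 -c "
from station import ctrl
print(ctrl.hand_in())"
```

```text
the job is handed in; nothing more can be done
None
```

The wheel and the washer are both off the grinder and lying side by side on the ware board. I handed the job in at about 30 s; it reports no verdict.

- **Knob:** I turned it about 3.3 rad clockwise. The torque readings were noisy, so I judged the release mainly by the wheel's height in the wrist depth image. It stopped rising at about 3.0 rad, and by then the torque had faded to about 0.006 N m. I stopped about 0.3 rad after that.
- **Washer:** It drew out by its tongue with about 1 N of drag. I set it down at about 6 N. The fingertips reach below the washer, so its plate is on the board and its tongue overhangs the robot-side edge.
- **Wheel:** I lifted it straight up over the knob and set it down at about 6 N on the wrist (about 11 N change).

**Last checks:**
- The wheel is flat and hub up at about (0.473, 0.045), and the washer plate is flat at about (0.426, 0.174); fitted tilts were under 0.01 rad.
- The gripper is open and well above both parts.
- I did not measure the cup, mould and clay lump again at the end. The arm was never near them, and the mould and clay looked in place in the last scene picture.
- No check failed. The scene camera's height readings were coarser than the wrist camera's but agreed within about 0.1 mm on where the rise stopped.

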